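Fish a spacer out of a deep well with sprung tongs

TASK

The kit for the light box is short of the brass spacer, which sits at the bottom of one of the two deep wells of the plywood stock block: the tall narrow sleeve, not the flat washer in the other well. Pick up the standing sprung tongs, squeeze them shut on the spacer down in its well, lift it out with them and carry it to the shallow plywood tray. Set it down on the tray floor before letting go, and leave the tongs standing upright in the tray too, without touching the spacer with the gripper itself.

Things in the scene. Friction and masses are not known exactly. Their poses are not given: they have to be found in the camera images.
- tongs_grip (a point): Sprung tongs, 140 g, 140 tall, standing on two upright parallel legs (3 thick, 28 wide, 34 apart inside). Point: mid-way between the grip plates, 110 above leg ends, 30 below top; z up, y across legs. Plates 26 wide, 30 high, 48 over outsides; legs and plates close alike: at 42 held, 28 apart inside; at 32 shut on the spacer. Springs: 3 N a side + 0.6 N per mm a side; reopen on release. All mm.
- spacer_mid (a point): The brass spacer, 25 g: a round sleeve, 18 mm outside diameter, 9 mm bore, 26 mm tall, upright on the floor of one of the block's wells, within 3 mm of that well's middle. The point is its centre, 13 mm above its foot; z is its axis. The other well holds a flat brass washer (28 mm across, 6 mm thick), not wanted.
- block: Fixed plywood stock block, 62 (x) by 142 (y) by 80 mm high, with two open wells side by side along y, centred 34 mm either side of its middle; each is 50 (x) by 62 (y) mm inside, 74 mm deep; walls and (white) floor 6 mm. The spacer may be in either. The tongs fit down with their y along the block's y. Origin: centre of its underside, on the table; z up.
- tray: Fixed shallow plywood tray, empty: 130 (x) by 150 (y) by 20 mm high, walls and floor 4 mm thick. Origin: centre of its underside, on the table; z up.
Things that resemble listed ones, but are neither listed nor needed, are in the scene too. What is meant by the part that bears tongs_grip is not blue or purple, and is the smaller of those in its own colour.

How it is judged:
On the way, in this order (a step that is already met when the one before it is completed fails the run):
1. the spacer has been lifted clear out of its well, gripped by the tongs (height (world z) of spacer_mid above 0.1 m and contact force between tongs and spacer above 1 N), for 0.2 s.
2. the spacer, still gripped by the tongs, has been lowered to the tray floor (its foot within 15 mm of it) (x of spacer_mid in the frame of tray between -0.063 and 0.063 m and y of spacer_mid in the frame of tray between -0.073 and 0.073 m and z of spacer_mid in the frame of tray below 0.032 m and contact force between tongs and spacer above 1 N), for 0.1 s.
At the end, for the whole second after the job is handed in: The spacer lies at rest on the tray floor, inside its walls (centre less than 22 mm above the table), and the released tongs stand at rest in the tray on their legs, within 0.2 rad (11 degrees) of upright (x of spacer_mid in the frame of tray between -0.063 and 0.063 m and y of spacer_mid in the frame of tray between -0.073 and 0.073 m and x of tongs_grip in the frame of tray between -0.063 and 0.063 m and y of tongs_grip in the frame of tray between -0.073 and 0.073 m and z of spacer_mid in the frame of tray below 0.022 m and z of tongs_grip in the frame of tray above 0.105 m and angle between tongs_grip's own z axis and vertical below 0.2 rad and linear speed of each of spacer, tongs below 0.03 m/s); the robot touches nothing.
It fails at once if the gripper's fingers touch the spacer (contact force between the fingers and spacer above 0.5 N).
It also fails if it takes over 40 s, if anything falls off the work surface, if the arm or the gripper's body presses on something with over 40 N, if the wrist force passes 120 N, or if a joint passes its speed limit or range.

ROBOT

A 7-joint arm with a two-finger parallel gripper is mounted at the origin on the work surface. World frame = base frame: x ahead of the robot, y to its left, z up, the work surface at z = 0. Lengths are in m, angles in rad, forces in N, time in s.
With the tool pointing down it reaches from about 0.4 to 0.85 m from the base axis. Payload 4.5 kg.
Tool frame: the origin (TCP) lies between the finger pads; the fingertips stand r.tip_extent ahead of it and the grasp point (between the pads) lies 6 mm ahead of it (r.tip_extent is the distance from the TCP to the fingertips, in m); x points along the fingers, y is the direction in which the jaws open and shut, and the axes are right-handed (so a half turn about x gives the same grasp; the last joint's range is limited). The gripper opens to 88 mm and grips with 3 to 60 N. Pads are 18 mm wide; open, the fingers measure 123 mm over their backs; the gripper's body (75 mm by 187 mm) begins 45 mm behind the grasp point.
Start: joints at [1.324, 0.689, -0.195, 1.565, 0.157, 0.902, -0.215], TCP at [0.173, -0.601, 0.264] pointing down, gripper open.
Joint ranges: [-3.01, 3.01], [-0.46, 2.08], [-1.47, 1.51], [0.13, 2.56], [-1, 4.14], [0.04, 2.09], [-2.66, 2.66]. Speed limits (rad/s): [2.57, 2.57, 3.14, 3.14, 3.14, 3.14, 3.14].

INTERFACE

Orientations are given as a unit quaternion [w, x, y, z].
In Python, from rig import readout, imaging, close_job, r gives the robot as it stands.
- The arm moves only by the tool carry_out, never from a script. Its argument "commands" is a list of rows, each an object with "linear": the shift along the tool's x, y, z in m, a list of three; "yaw": the turn about the tool's x in degrees; "jaw": the opening in per cent of the stroke, from 0 (shut) to 100 (fully open). A call has 1 to 12 rows; each row is the pose to reach, as a shift and turn from the pose commanded when the call began, along the tool's axes at that moment; what a row does not reach only later rows make up. A row lasts 1/8 s, in which the tool goes at most 62.5 mm and 10.7 degrees, less where a joint would pass 70% of its speed; a pose out of reach is approached as far as the arm can. A call with a gripper value outside its range is refused whole. The fingers move at their own pace and stop on an object; the grip force is fixed at half the most. Time passes only in rows, so rows that repeat a pose let the fingers close. It gives the time, the measured TCP pose, the force and the opening at its end, in the units of the state.
- readout.state(): the state, without advancing time (a new reading comes with each control period).
- imaging.snapshot(name): name is "side" or "top" or "wrist"; returns (picture, depth): 480x640x3 uint8, red, green, blue; 480x640 float32, m along the optical axis (not along the pixel's ray), 0 where there is no reading.
- imaging.get_calibration(name): a dict with "vfov" (degrees; the focal length in pixels is half the picture's height over the tangent of half this angle, whatever the lens; pixels are square), "cx", "cy" (the principal point, pixels), "R" (3x3) and "t" (3): a world point X has camera coordinates R X + t. Camera axes: x right, y down, z forward; pixel columns grow to the right and rows downward; lengths in m; the calibration is good to about 2 mm. A picture is of the moment at which its call begins: read the wrist's pose just before it. get_calibration takes no time and is no camera call; for the wrist camera it gives the pose at the moment of the call.
- close_job(): hands the job in, once; it reports no verdict.
The state is a dict: "time": time; "joints": joint angles; "joint_velocities": joint speeds; "joint_efforts": joint torques, N m; "tcp_pos": TCP position; "tcp_rot": TCP orientation; "contact_force": force on the tool from outside, world axes, zero at the start; "torque": the same for the moment, N m; "finger_gap": finger opening in m.
Only numpy, scipy, OpenCV 4.12 (cv2) and the standard library are available. Lean on these libraries where they do the work, as an engineer would, in place of code of your own. Each camera call takes 0.05 s, during which the arm holds its last target.

## Working session

There is one attempt and no reset: what is moved stays moved. The work goes in short steps, Python scripts to look and compute and a tool call to move; the robot and the scene stay as the last step left them, time stands still between calls to the robot, and variables do not carry over. Pictures are saved under pics/ and viewed, and the job is handed in when it is done.

Besides the shell and the picture viewer there is one more tool, called after "Request:" in YAML: its name, and indented under it one key for each argument. carry_out: Moves the arm, as the interface text tells. Its arguments: {"type":"object","properties":{"commands":{"type":"array"}},"required":["commands"]}

```bash
ls; mkdir -p pics
cat > h.py <<'E'
import numpy as np,cv2
from rig import readout,imaging,close_job,r
def K(c,h=480):
    f=h/2/np.tan(np.radians(c['vfov'])/2); return f
def snap(n,tag):
    c=imaging.get_calibration(n); p,d=imaging.snapshot(n)
    cv2.imwrite(f'pics/{tag}.png',p[:,:,::-1]); np.savez(f'{tag}.npz',p=p,d=d,R=np.array(c['R']),t=np.array(c['t']),f=K(c),cx=c['cx'],cy=c['cy'])
    return c
def load(tag): return np.load(f'{tag}.npz')
def pts(z):
    d=z['d'];v,u=np.mgrid[:480,:640]
    P=np.stack([(u-z['cx'])/z['f']*d,(v-z['cy'])/z['f']*d,d],-1)
    return (P-z['t'])@z['R']
def ray(z,u,v,h):
    q=np.array([(u-z['cx'])/z['f'],(v-z['cy'])/z['f'],1])@z['R'];o=-z['R'].T@z['t']
    return o+q*(h-o[2])/q[2]
def proj(z,X):
    q=z['R']@np.array(X)+z['t'];return q[:2]/q[2]*z['f']+[z['cx'],z['cy']]
E
python3 - <<'E'
from h import *
for n in('side','top','wrist'):
    c=snap(n,n+'1');print(n,c)
print(readout.state(),r.tip_extent)
E
```

```text
pics
side {'vfov': 53.79157286351386, 'cx': 319.08127305818425, 'cy': 234.49058771609427, 'R': array([[-0.80299669, -0.5956407 ,  0.02021102],
       [-0.39226271,  0.50267894, -0.77035307],
       [ 0.44869398, -0.62651899, -0.63729716]]), 't': array([0.4540078 , 0.28949984, 0.59054905])}
top {'vfov': 56.78006104110836, 'cx': 318.4840322324806, 'cy': 235.97072963125618, 'R': array([[ 4.25888689e-03, -9.99990917e-01,  1.63940508e-04],
       [-9.83155087e-01, -4.21714058e-03, -1.82724633e-01],
       [ 1.82723665e-01,  6.17024599e-04, -9.83164117e-01]]), 't': array([-0.00790143,  0.56400266,  0.76890114])}
wrist {'vfov': 68.79951215739693, 'cx': 325.5383846024587, 'cy': 240.21847802471075, 'R': array([[ 0.27855536, -0.9604194 , -0.00122377],
       [-0.92310775, -0.26808495,  0.27568559],
       [-0.26510186, -0.07566403, -0.96124709]]), 't': array([-0.62398347, -0.0394775 ,  0.39020333])}
{'time': 0.15, 'joints': array([ 1.32380311,  0.68981203, -0.19454452,  1.56603658,  0.15730106,
        0.90251331, -0.21508252]), 'joint_velocities': array([ 0.00125731,  0.00078498, -0.0014089 , -0.00285642,  0.00025817,
        0.00140802,  0.00125461]), 'joint_efforts': array([-1.19826869e-03, -5.27861845e+01, -1.26818173e+00, -1.53586918e+01,
       -5.24063758e-02,  3.92425340e-03,  1.19807669e-04]), 'tcp_pos': array([ 0.17305943, -0.60012481,  0.26310003]), 'tcp_rot': array([-0.09850315, -0.70004561, -0.09945777,  0.70024383]), 'contact_force': array([ 0.08559786,  0.61599458, -0.32495305]), 'torque': array([ 0.00676034,  0.00110963, -0.0086614 ]), 'finger_gap': 0.08786079620024047} 0.025
```

View pics/top1.png

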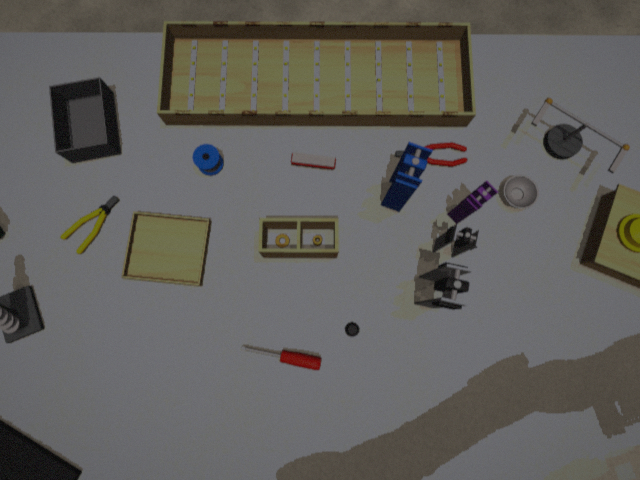

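View pics/side1.png

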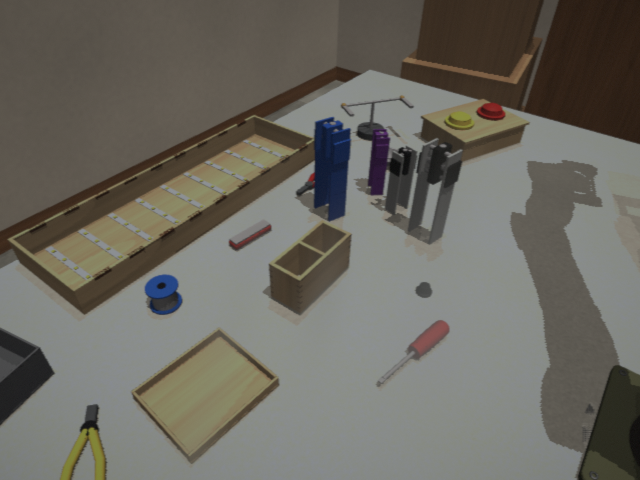

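Run:
```python
from h import *
z=load('top1');p=z['p'][:,:,::-1]
a=cv2.resize(np.clip(p[205:270,250:350].astype(float)*1.6,0,255).astype(np.uint8),None,fx=4,fy=4,interpolation=2)
b=cv2.resize(np.clip(p[170:320,400:500].astype(float)*2,0,255).astype(np.uint8),None,fx=4,fy=4,interpolation=2)
o=np.zeros((600,800,3),np.uint8);o[:260,:400]=a;o[:600,400:]=b
s=load('side1')['p'][130:250,360:470,::-1]
o[262:262+337,:309]=cv2.resize(s,(309,337));cv2.imwrite('pics/c1.png',o)
P=pts(z)
for n,(u0,u1,v0,v1,h0,h1) in dict(block=(245,350,205,270,.07,.09),tray=(115,220,205,295,.012,.03),small=(430,485,212,258,.05,.3),large=(410,475,255,312,.05,.3)).items():
    q=P[v0:v1,u0:u1].reshape(-1,3);q=q[(q[:,2]>h0)&(q[:,2]<h1)]
    print(n,len(q),q.min(0),q.max(0),cv2.minAreaRect(q[:,:2].astype(np.float32)*1000))
    if n in('small','large'):
        hi=q[:,2].max();t=q[q[:,2]>hi-.012];print(' top',len(t),t.mean(0),cv2.minAreaRect(t[:,:2].astype(np.float32)*1000))
```

```text
block 976 [ 0.5306322  -0.04045302  0.0700045 ] [0.59349314 0.10205285 0.08489613] ((562.002197265625, 30.83104705810547), (142.50999450683594, 62.836605072021484), 89.9365234375)
tray 805 [0.47681189 0.20687705 0.01207949] [0.61875179 0.36773144 0.02409738] ((547.61279296875, 287.3034973144531), (151.8496551513672, 130.52366638183594), 84.47537994384766)
small 759 [ 0.53328355 -0.27765239  0.05002511] [ 0.61077239 -0.22360967  0.14354488] ((574.5927124023438, -256.5670471191406), (48.92828369140625, 75.71693420410156), 74.92835998535156)
 top 268 [ 0.55140362 -0.24989106  0.13754397] ((552.024658203125, -250.3007354736328), (40.36808776855469, 28.354228973388672), 74.65585327148438)
large 1376 [ 0.43067248 -0.23695608  0.05047874] [ 0.50220415 -0.18756731  0.19809507] ((466.494384765625, -212.4617919921875), (39.93290328979492, 67.15853881835938), 77.9495849609375)
 top 522 [ 0.46639045 -0.21167286  0.19211505] ((466.5689697265625, -212.20858764648438), (38.788291931152344, 56.10293960571289), 77.7729263305664)
```

View pics/c1.png

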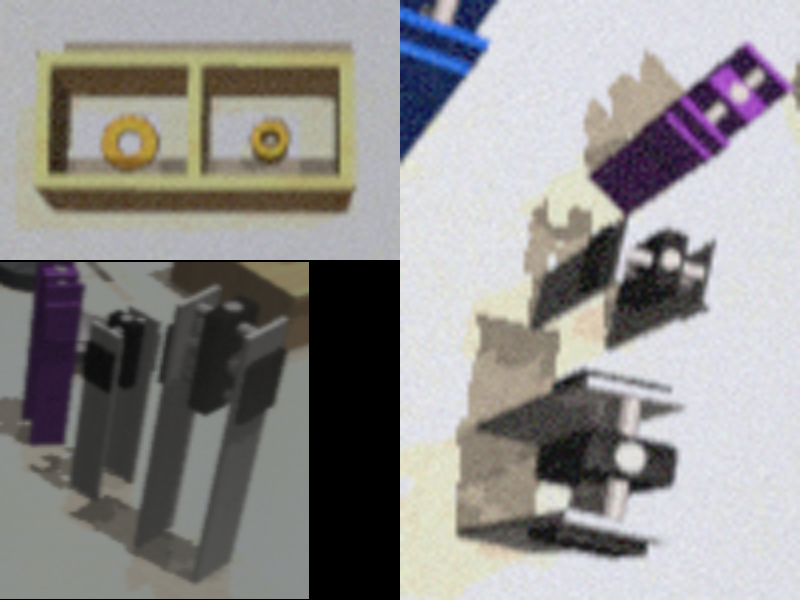

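```bash
cat >> h.py <<'E'
from scipy.spatial.transform import Rotation as Ro
def tool(s=None):
    s=s or readout.state();q=s['tcp_rot'];return np.array(s['tcp_pos']),Ro.from_quat([q[1],q[2],q[3],q[0]]).as_matrix()
def delta(target):
    p,R=tool();return R.T@(np.array(target)-p)
def jawyaw(R): return np.degrees(np.arctan2(R[1,1],R[0,1]))
E
python3 - <<'E'
from h import *
p,R=tool();print(p,R.round(3),'jaw dir deg',jawyaw(R))
z=load('wrist1');c=-z['R'].T@z['t'];print('cam',c,'in tool',R.T@(c-p),'fwd',z['R'][2])
for t in([.43,-.29,.30],[.40,-.25,.30]):print(t,delta(t).round(3))
E
```

```text
[ 0.17305943 -0.60012481  0.26310003] [[-0.     0.277 -0.961]
 [ 0.001 -0.961 -0.277]
 [-1.    -0.001  0.   ]] jaw dir deg -73.90667873137174
cam [ 0.24081558 -0.58034479  0.38520158] in tool [-0.12210738 -0.00039069 -0.07057314] fwd [-0.26510186 -0.07566403 -0.96124709]
[0.43, -0.29, 0.3] [-0.037 -0.227 -0.333]
[0.4, -0.25, 0.3] [-0.037 -0.274 -0.315]
```

View pics/wrist1.png

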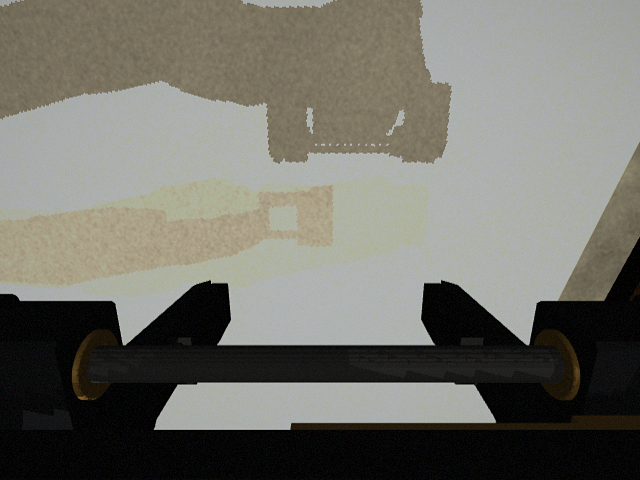

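Run:
```python
from h import *
print(delta([.47,-.275,.32]).round(3))
```

```text
[-0.057 -0.23  -0.375]
```

Request:
carry_out:
  commands:
    - {"linear":[-0.057,-0.23,-0.375],"yaw":0,"jaw":100}
    - {"linear":[-0.057,-0.23,-0.375],"yaw":0,"jaw":100}
    - {"linear":[-0.057,-0.23,-0.375],"yaw":0,"jaw":100}
    - {"linear":[-0.057,-0.23,-0.375],"yaw":0,"jaw":100}
    - {"linear":[-0.057,-0.23,-0.375],"yaw":0,"jaw":100}
    - {"linear":[-0.057,-0.23,-0.375],"yaw":0,"jaw":100}
    - {"linear":[-0.057,-0.23,-0.375],"yaw":0,"jaw":100}
    - {"linear":[-0.057,-0.23,-0.375],"yaw":0,"jaw":100}
    - {"linear":[-0.057,-0.23,-0.375],"yaw":0,"jaw":100}
    - {"linear":[-0.057,-0.23,-0.375],"yaw":0,"jaw":100}

```text
time: 1.4
tcp_pos: [0.4682, -0.2774, 0.3204]
tcp_rot: [-0.098, -0.7, -0.098, 0.701]
contact_force: [-0.5, -0.9, -0.7]
finger_gap: 0.0879
```

Run:
```python
from h import *
snap('wrist','wrist2');snap('top','top2');z=load('wrist2');p=z['p']
cv2.imwrite('pics/w2.png',np.clip(p[:,:,::-1].astype(float)*2,0,255).astype(np.uint8))
cv2.imwrite('pics/t2.png',np.clip(load('top2')['p'][:,:,::-1].astype(float)*1.5,0,255).astype(np.uint8))
P=pts(z)
q=P[...,2];print(readout.state()['time'],proj(z,[.552,-.25,.14]),tool())
m=(q>.125)&(q<.16)&(abs(P[...,0]-.552)<.05)&(abs(P[...,1]+.25)<.05)
t=P[m];print(len(t),t.mean(0),t.max(0),cv2.minAreaRect(t[:,:2].astype(np.float32)*1000))
```

```text
1.5 [321.6282456  117.00360755] (array([ 0.46843437, -0.27721616,  0.32046818]), array([[-1.14809538e-03,  2.74033135e-01, -9.61719566e-01],
       [-4.67159857e-04, -9.61720242e-01, -2.74032770e-01],
       [-9.99999232e-01,  1.34661017e-04,  1.23216385e-03]]))
1295 [ 0.55397492 -0.25295539  0.13649304] [ 0.60199983 -0.22567476  0.14398417] ((571.3416137695312, -257.0482177734375), (47.8636474609375, 70.1159896850586), 74.97074127197266)
```

View pics/w2.png

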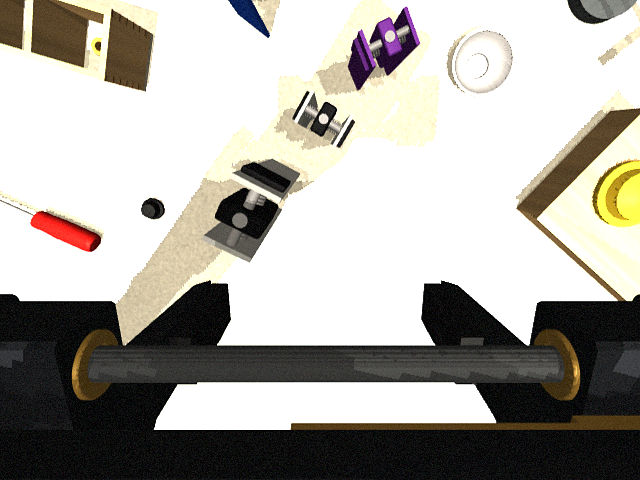

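Run:
```python
from h import *
z=load('wrist2');p=z['p'][80:160,280:370,::-1]
cv2.imwrite('pics/c2.png',cv2.resize(np.clip(p.astype(float)*1.4,0,255).astype(np.uint8),None,fx=7,fy=7,interpolation=2))
```

```text
(no output)
```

View pics/c2.png

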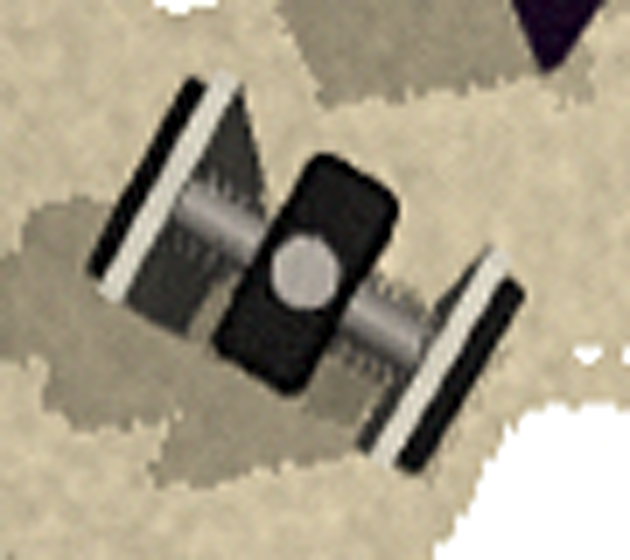

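Run:
```python
from h import *
z=load('wrist2')
g=lambda a,b:ray(z,280+(a+.5)/7-.5,80+(b+.5)/7-.5,.14)[:2]
a,b,c,d=g(228,75),g(112,297),g(497,250),g(380,465)
print(a,b,c,d)
print('lens',np.linalg.norm(a-b),np.linalg.norm(c-d),'sep',np.linalg.norm((a+b-c-d)/2))
for v in(a-b,c-d,(a+b-c-d)/2): print(np.degrees(np.arctan2(v[1],v[0])))
print('centre',(a+b+c+d)/4)
# block centre & purple/large outlines
P=pts(z)
for n,(u0,u1,v0,v1) in dict(purple=(345,425,5,90),large=(200,305,150,265)).items():
    q=P[v0:v1,u0:u1].reshape(-1,3);q=q[q[:,2]>.06];print(n,q.min(0),q.max(0),cv2.minAreaRect(q[:,:2].astype(np.float32)*1000))
p,R=tool();print('jaw',jawyaw(R))
```

```text
[ 0.56932969 -0.23721424] [ 0.54241017 -0.23055404] [ 0.55976261 -0.27229697] [ 0.53283506 -0.26601731]
lens 0.027731189815624255 0.027650079419866712 sep 0.03654846947069855
-13.896570117734873
-13.127093325864724
74.81871049007187
centre [ 0.55108438 -0.25152064]
purple [ 0.53621502 -0.30991713  0.06003515] [ 0.64539952 -0.25763588  0.4424294 ] ((594.2589111328125, -267.8992004394531), (39.78120422363281, 110.97355651855469), 60.25114822387695)
large [ 0.43370593 -0.25763588  0.06021768] [ 0.53621502 -0.18923934  0.4424294 ] ((489.9003601074219, -221.04141235351562), (43.529666900634766, 109.73600006103516), 73.3238296508789)
jaw -74.09559625403917
```

Run:
```python
from h import *
z=load('wrist2');P=pts(z);h=cv2.cvtColor(z['p'],cv2.COLOR_RGB2HSV)
m=(h[...,0]>130)&(h[...,0]<165)&(h[...,1]>100)
m=cv2.erode(m.astype(np.uint8),np.ones((3,3)))>0
q=P[m];q=q[q[:,2]<.2];print(len(q),np.percentile(q,[1,50,99],axis=0))
t=q[q[:,2]>np.percentile(q[:,2],98)-.008];print(cv2.minAreaRect(t[:,:2].astype(np.float32)*1000))
p,R=tool();c=np.array([.551,-.2515])
x=Ro.from_euler('z',-14.5,degrees=True).as_matrix()[:2,:2]
o=(t[:,:2]-c)@x;print('purple in tongs frame',o.min(0),o.max(0));o=(q[:,:2]-c)@x;print(o.min(0),o.max(0))
print(delta([.551,-.2515,.20]).round(4))
```

```text
1776 [[ 0.59799309 -0.3051069   0.02049875]
 [ 0.61504565 -0.27982681  0.12658976]
 [ 0.64234385 -0.26054319  0.14234766]]
((621.6217651367188, -283.94451904296875), (26.538469314575195, 39.39356994628906), 41.06171417236328)
purple in tongs frame [ 0.05288895 -0.03464417] [0.09965562 0.00749523]
[ 0.05039499 -0.03464417] [0.09965562 0.0089906 ]
[ 0.1204 -0.0021 -0.0866]
```

Request:
carry_out:
  commands:
    - {"linear":[0.04,-0.002,-0.087],"yaw":10,"jaw":100}
    - {"linear":[0.08,-0.002,-0.087],"yaw":20,"jaw":100}
    - {"linear":[0.12,-0.002,-0.087],"yaw":30.4,"jaw":100}
    - {"linear":[0.12,-0.002,-0.087],"yaw":30.4,"jaw":100}
    - {"linear":[0.12,-0.002,-0.087],"yaw":30.4,"jaw":100}

```text
time: 2.12
tcp_pos: [0.553, -0.251, 0.2022]
tcp_rot: [-0.087, 0.702, -0.088, -0.701]
contact_force: [-0.3, 0.9, 0.5]
finger_gap: 0.0881
```

Run:
```python
from h import *
p,R=tool();print(p,jawyaw(R),R[:,0])
snap('wrist','wrist3');z=load('wrist3')
cv2.imwrite('pics/w3.png',np.clip(z['p'][:,:,::-1].astype(float)*1.4,0,255).astype(np.uint8))
print(delta([.551,-.2515,.116]).round(4), readout.state()['time'])
```

```text
[ 0.55299296 -0.2509988   0.20220149] -104.24432090801128 [ 0.00173386 -0.00126697 -0.99999769]
[0.0868 0.001  0.0025] 2.175
```

View pics/w3.png

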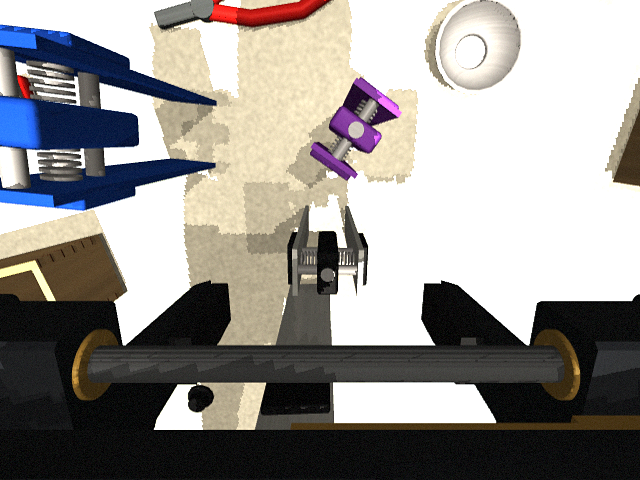

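Request:
carry_out:
  commands:
    - {"linear":[0.04,0.001,0.002],"yaw":0,"jaw":100}
    - {"linear":[0.086,0.001,0.002],"yaw":0,"jaw":100}
    - {"linear":[0.086,0.001,0.002],"yaw":0,"jaw":100}
    - {"linear":[0.086,0.001,0.002],"yaw":0,"jaw":60}
    - {"linear":[0.086,0.001,0.002],"yaw":0,"jaw":47}
    - {"linear":[0.086,0.001,0.002],"yaw":0,"jaw":47}
    - {"linear":[0.086,0.001,0.002],"yaw":0,"jaw":47}
    - {"linear":[0.086,0.001,0.002],"yaw":0,"jaw":47}

```text
time: 3.18
tcp_pos: [0.551, -0.2498, 0.1152]
tcp_rot: [-0.088, 0.702, -0.088, -0.701]
contact_force: [-0.3, 1.3, 2.8]
finger_gap: 0.0418
```

Run:
```python
from h import *
s=readout.state();p,R=tool(s);print(p,jawyaw(R),R[:,0],s['finger_gap'],s['contact_force'],s['time'])
print(delta([p[0],p[1],.26]).round(4))
```

```text
[ 0.55101065 -0.24983721  0.11515594] -104.29932640831568 [ 8.03743862e-04  8.41051817e-05 -9.99999673e-01] 0.0418143070238705 [-0.34100206  1.28058577  2.77186713] 3.175
[-1.448e-01 -0.000e+00 -1.000e-04]
```

Request:
carry_out:
  commands:
    - {"linear":[-0.04,0,0],"yaw":0,"jaw":47}
    - {"linear":[-0.09,0,0],"yaw":0,"jaw":47}
    - {"linear":[-0.13,0,0],"yaw":0,"jaw":47}
    - {"linear":[-0.13,0,0],"yaw":0,"jaw":47}

```text
time: 3.68
tcp_pos: [0.5523, -0.2508, 0.2478]
tcp_rot: [-0.088, 0.704, -0.089, -0.699]
contact_force: [1.1, 0.4, -2.3]
finger_gap: 0.041
```

Run:
```python
from h import *
s=readout.state();p,R=tool(s);print(p,s['finger_gap'],s['time'],s['contact_force'])
snap('top','top4');snap('wrist','wrist4');snap('side','side4')
for t in('top1','top4'):
    z=load(t);im=z['p'];h=cv2.cvtColor(im,cv2.COLOR_RGB2HSV)
    m=((h[...,0]>12)&(h[...,0]<28)&(h[...,1]>150)).astype(np.uint8)
    m[:225]=0;m[252:]=0;m[:,:268]=0;m[:,335:]=0
    n,l,st,ce=cv2.connectedComponentsWithStats(m)
    for i in range(1,n):
        if st[i,4]>10:print(t,st[i],ce[i],ray(z,*ce[i],.030))
    P=pts(z);q=P[205:270,245:350].reshape(-1,3);q=q[(q[:,2]>.072)&(q[:,2]<.09)];print(cv2.minAreaRect(q[:,:2].astype(np.float32)*1000))
    print('rim z',np.median(q[:,2]))
z=load('top4');cv2.imwrite('pics/t4.png',np.clip(z['p'][:,:,::-1].astype(float)*1.4,0,255).astype(np.uint8))
a=cv2.resize(np.clip(z['p'][205:270,250:350,::-1].astype(float)*1.6,0,255).astype(np.uint8),None,fx=8,fy=8,interpolation=2);cv2.imwrite('pics/c4.png',a)
z=load('wrist4');cv2.imwrite('pics/w4.png',np.clip(z['p'][:,:,::-1].astype(float)*1.4,0,255).astype(np.uint8))
```

```text
[ 0.5523056  -0.25084751  0.24775192] 0.04098057413913955 3.675 [ 1.07734666  0.40256089 -2.31666724]
top1 [276 235  13  12  80] [281.875 240.425] [0.55922943 0.06387185 0.03      ]
top1 [314 236   8  10  39] [317.1025641  240.07692308] [ 0.56018558 -0.00289202  0.03      ]
((562.002197265625, 30.83104705810547), (142.50999450683594, 62.836605072021484), 89.9365234375)
rim z 0.07985354640886905
top4 [276 235  13  12  80] [281.85   240.4625] [0.55915708 0.06391783 0.03      ]
top4 [314 236   7   9  34] [316.76470588 239.97058824] [ 0.56038751 -0.00225056  0.03      ]
((562.1124267578125, 30.841053009033203), (142.62054443359375, 62.5772590637207), 89.66560363769531)
rim z 0.07972144745193559
```

View pics/c4.png

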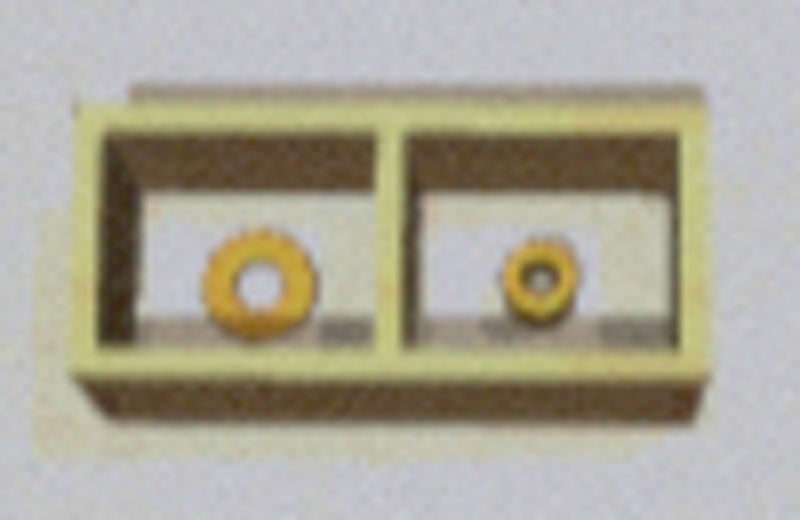

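View pics/w4.png

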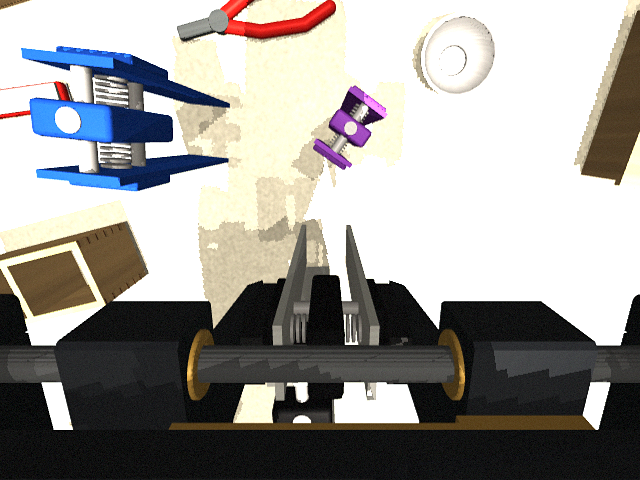

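View pics/side4.png

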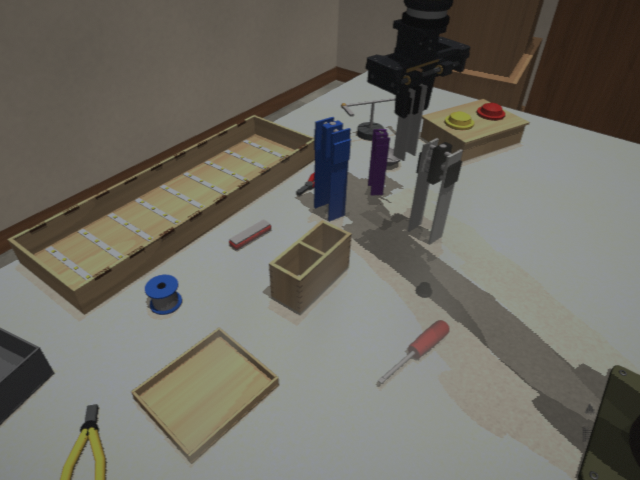

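Run:
```python
from h import *
z=load('top1');P=pts(z);h=cv2.cvtColor(z['p'],cv2.COLOR_RGB2HSV)
m=(h[...,0]>105)&(h[...,0]<128)&(h[...,1]>120);m[:,:370]=0;m[:,440:]=0
m=cv2.erode(m.astype(np.uint8),np.ones((3,3)))>0
q=P[m];print(len(q),np.percentile(q,[1,99],axis=0))
t=(.5605,-.0035,.25)
p,R=tool();print(jawyaw(R),delta(t).round(4),p)
z=load('wrist4')
```

```text
897 [[ 0.62178309 -0.17749943  0.02042514]
 [ 0.68595618 -0.12861453  0.20020813]]
-104.2993289779254 [-0.0065 -0.2412  0.0502] [ 0.54960636 -0.24961019  0.24331341]
```

Request:
carry_out:
  commands:
    - {"linear":[-0.006,-0.03,0.006],"yaw":-2,"jaw":47}
    - {"linear":[-0.006,-0.075,0.015],"yaw":-5,"jaw":47}
    - {"linear":[-0.006,-0.12,0.025],"yaw":-8,"jaw":47}
    - {"linear":[-0.006,-0.165,0.035],"yaw":-11,"jaw":47}
    - {"linear":[-0.006,-0.21,0.044],"yaw":-14.3,"jaw":47}
    - {"linear":[-0.006,-0.241,0.05],"yaw":-14.3,"jaw":47}
    - {"linear":[-0.006,-0.241,0.05],"yaw":-14.3,"jaw":47}
    - {"linear":[-0.006,-0.241,0.05],"yaw":-14.3,"jaw":47}
    - {"linear":[-0.006,-0.241,0.05],"yaw":-14.3,"jaw":47}

```text
time: 4.95
tcp_pos: [0.5614, -0.0061, 0.2501]
tcp_rot: [0.001, -0.707, 0.001, 0.708]
contact_force: [0.6, -0.6, -1.6]
finger_gap: 0.0417
```

Run:
```python
from h import *
s=readout.state();p,R=tool(s);print(p,jawyaw(R),s['finger_gap'],s['time'],s['contact_force'],R[:,0])
print(delta([.5605,-.0035,.20]))
snap('wrist','wrist5');snap('side','side5');snap('top','top5')
for n in('wrist5','side5','top5'):
  z=load(n);cv2.imwrite(f'pics/{n}b.png',np.clip(z['p'][:,:,::-1].astype(float)*1.4,0,255).astype(np.uint8))
p,R=tool();print(p)
```

```text
[ 0.56137239 -0.00605551  0.25010521] -90.15872953768921 0.04166828401270938 4.95 [ 0.60081097 -0.60828049 -1.6452933 ] [-0.00130648 -0.00119915 -0.99999843]
[ 0.0501032  -0.00261335  0.00081418]
[ 0.56165691 -0.00533314  0.25057143]
```

View pics/wrist5b.png

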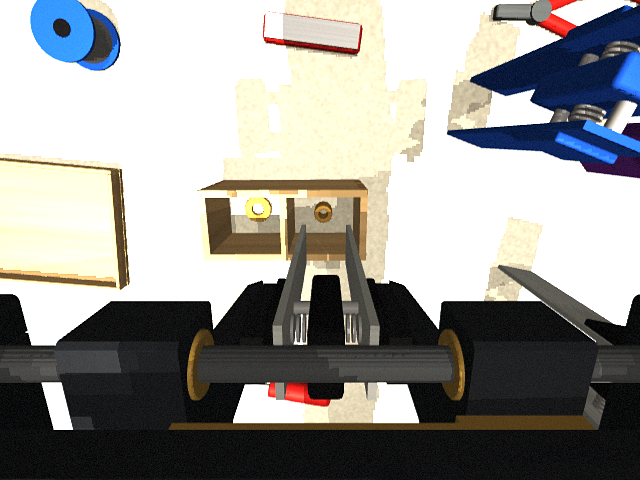

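View pics/side5b.png

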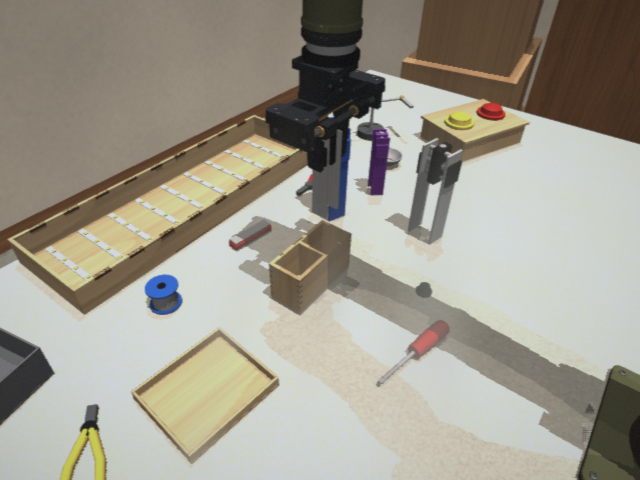

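Run:
```python
from h import *
z=load('wrist5')
print('spacer',ray(z,323,211,.032),'tips mid',ray(z,327,228,.135),proj(z,[.5605,-.0035,.032]))
c=cv2.resize(np.clip(z['p'][170:270,195:375,::-1].astype(float)*1.4,0,255).astype(np.uint8),None,fx=4.4,fy=4.4,interpolation=2);cv2.imwrite('pics/c5.png',c)
P=pts(z);q=P[178:262,200:368].reshape(-1,3);q=q[(q[:,2]>.074)&(q[:,2]<.085)];print(cv2.minAreaRect(q[:,:2].astype(np.float32)*1000),q.min(0),q.max(0))
```

```text
spacer [ 0.56407695 -0.00382928  0.032     ] tips mid [ 0.57260016 -0.00720709  0.135     ] [322.67945652 214.55852973]
((560.7957153320312, 30.001178741455078), (62.42934799194336, 142.3210906982422), 0.16400818526744843) [ 0.52964527 -0.04113685  0.0740307 ] [0.59219894 0.10113939 0.08384714]
```

View pics/c5.png

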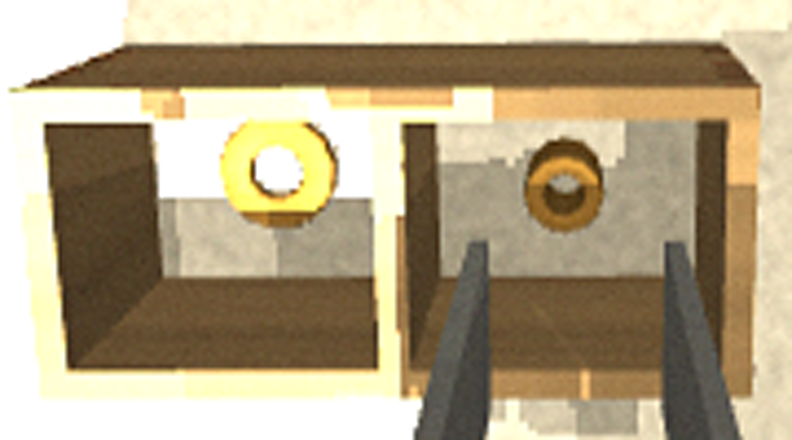

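Request:
carry_out:
  commands:
    - {"linear":[0.02,-0.0025,0],"yaw":0,"jaw":47}
    - {"linear":[0.045,-0.0025,0],"yaw":0,"jaw":47}
    - {"linear":[0.07,-0.0025,0],"yaw":0,"jaw":47}
    - {"linear":[0.09,-0.0025,0],"yaw":0,"jaw":47}
    - {"linear":[0.09,-0.0025,0],"yaw":0,"jaw":47}
    - {"linear":[0.09,-0.0025,0],"yaw":0,"jaw":47}

```text
time: 5.85
tcp_pos: [0.5623, -0.0019, 0.1614]
tcp_rot: [-0.0, 0.708, -0.0, -0.707]
contact_force: [0.7, 0.7, -1.8]
finger_gap: 0.0414
```

Run:
```python
from h import *
snap('wrist','wrist6');snap('top','top6')
s=readout.state();p,R=tool(s);print(p,jawyaw(R),s['finger_gap'],s['time'],s['contact_force'],R[:,0])
z=load('wrist6');a=np.clip(z['p'][170:430,170:490,::-1].astype(float)*1.6,0,255).astype(np.uint8);cv2.imwrite('pics/c6.png',cv2.resize(a,None,fx=2.3,fy=2.3,interpolation=2))
```

```text
[ 0.56248873 -0.00181314  0.16173989] -90.0281354733046 0.041446140587986166 5.95 [ 0.13560363  0.51283973 -0.6544464 ] [ 2.05525197e-03  2.33121264e-05 -9.99997888e-01]
```

View pics/c6.png

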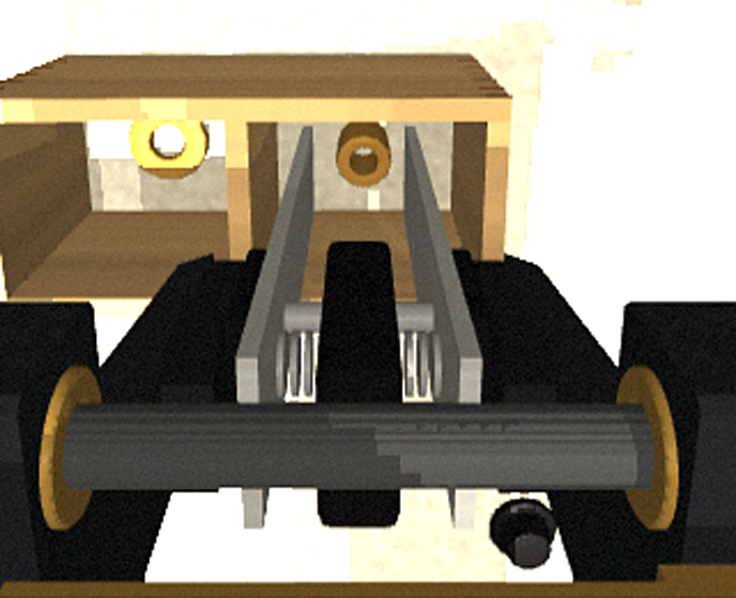

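Request:
carry_out:
  commands:
    - {"linear":[0.015,0.0005,0.0005],"yaw":0,"jaw":47}
    - {"linear":[0.03,0.0005,0.0005],"yaw":0,"jaw":47}
    - {"linear":[0.038,0.0005,0.0005],"yaw":0,"jaw":47}
    - {"linear":[0.038,0.0005,0.0005],"yaw":0,"jaw":47}
    - {"linear":[0.038,0.0005,0.0005],"yaw":0,"jaw":47}

```text
time: 6.58
tcp_pos: [0.5614, -0.0022, 0.1227]
tcp_rot: [-0.0, 0.707, -0.0, -0.707]
contact_force: [0.0, -0.3, -0.9]
finger_gap: 0.0416
```

Run:
```python
from h import *
s=readout.state();p,R=tool(s);print(p,s['finger_gap'],s['time'],s['contact_force'])
```

```text
[ 0.56140974 -0.00217396  0.12273016] 0.04164617879809985 6.575 [ 0.03974357 -0.26465044 -0.86723936]
```

Request:
carry_out:
  commands:
    - {"linear":[0,0,0],"yaw":0,"jaw":40}
    - {"linear":[0,0,0],"yaw":0,"jaw":20}
    - {"linear":[0,0,0],"yaw":0,"jaw":10}
    - {"linear":[0,0,0],"yaw":0,"jaw":10}
    - {"linear":[0,0,0],"yaw":0,"jaw":10}
    - {"linear":[0,0,0],"yaw":0,"jaw":10}

```text
time: 7.32
tcp_pos: [0.5616, -0.0022, 0.123]
tcp_rot: [-0.0, 0.707, -0.0, -0.707]
contact_force: [-0.3, 0.1, 1.9]
finger_gap: 0.0297
```

Request:
carry_out:
  commands:
    - {"linear":[-0.015,0,0],"yaw":0,"jaw":10}
    - {"linear":[-0.04,0,0],"yaw":0,"jaw":10}
    - {"linear":[-0.07,0,0],"yaw":0,"jaw":10}
    - {"linear":[-0.1,0,0],"yaw":0,"jaw":10}
    - {"linear":[-0.13,0,0],"yaw":0,"jaw":10}
    - {"linear":[-0.13,0,0],"yaw":0,"jaw":10}
    - {"linear":[-0.13,0,0],"yaw":0,"jaw":10}
    - {"linear":[-0.13,0,0],"yaw":0,"jaw":10}

```text
time: 8.32
tcp_pos: [0.5603, -0.0022, 0.2514]
tcp_rot: [-0.0, -0.706, 0.0, 0.708]
contact_force: [0.4, 0.6, -1.9]
finger_gap: 0.03
```

Run:
```python
from h import *
s=readout.state();p,R=tool(s);print(p,jawyaw(R),s['finger_gap'],s['time'],s['contact_force'])
snap('wrist','wrist7');snap('side','side7')
z=load('wrist7');a=np.clip(z['p'][170:430,170:490,::-1].astype(float)*1.6,0,255).astype(np.uint8);cv2.imwrite('pics/c7.png',cv2.resize(a,None,fx=2.3,fy=2.3,interpolation=2))
z=load('side7');a=np.clip(z['p'][80:320,220:420,::-1].astype(float)*1.6,0,255).astype(np.uint8);cv2.imwrite('pics/c7s.png',cv2.resize(a,None,fx=2.5,fy=2.5,interpolation=2))
z=load('top1')
P=pts(z);q=P[205:295,115:220].reshape(-1,3);q=q[(q[:,2]>.012)&(q[:,2]<.03)]
print('tray',cv2.minAreaRect(q[:,:2].astype(np.float32)*1000))
p,R=tool();print(p,delta([.548,.287,.25]))
```

```text
[ 0.56034148 -0.00220762  0.25143568] -90.00413361548247 0.03004044211939327 8.325 [ 0.35940602  0.55904884 -1.89730005]
tray ((547.61279296875, 287.3034973144531), (151.8496551513672, 130.52366638183594), 84.47537994384766)
[ 0.56065133 -0.00219322  0.25162804] [ 0.00160205 -0.28919208  0.01268083]
```

View pics/c7.png

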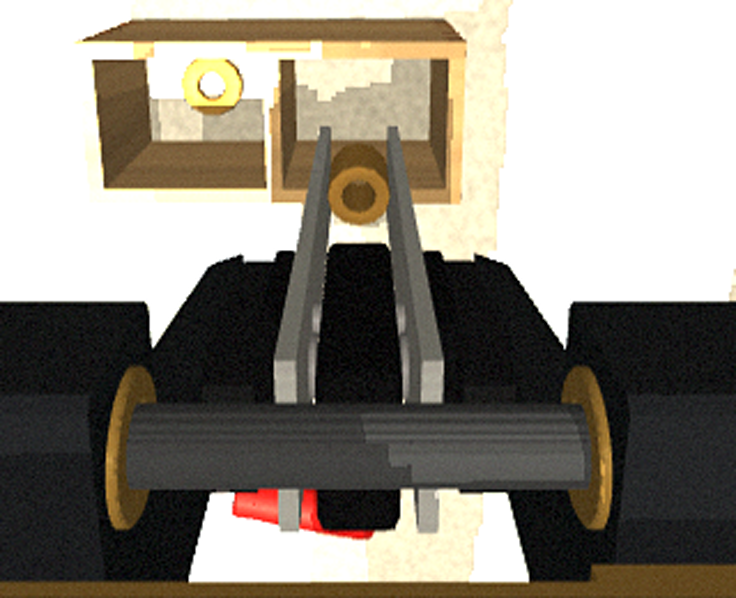

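View pics/c7s.png

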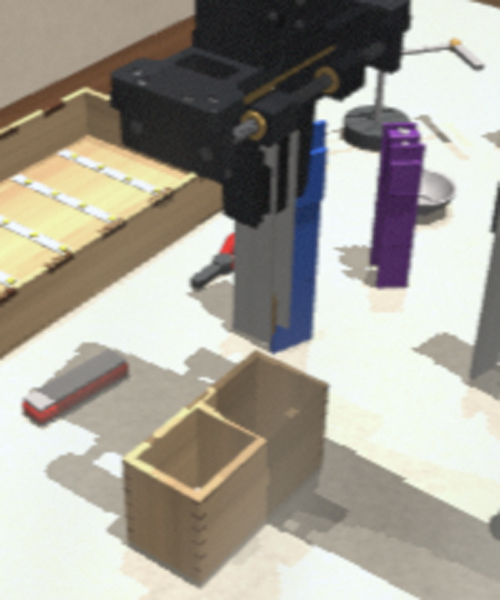

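Request:
carry_out:
  commands:
    - {"linear":[0.001,-0.02,0.001],"yaw":0,"jaw":10}
    - {"linear":[0.001,-0.05,0.002],"yaw":0,"jaw":10}
    - {"linear":[0.001,-0.09,0.004],"yaw":0,"jaw":10}
    - {"linear":[0.001,-0.13,0.006],"yaw":0,"jaw":10}
    - {"linear":[0.001,-0.17,0.008],"yaw":0,"jaw":10}
    - {"linear":[0.001,-0.21,0.01],"yaw":0,"jaw":10}
    - {"linear":[0.001,-0.245,0.012],"yaw":0,"jaw":10}
    - {"linear":[0.001,-0.272,0.0125],"yaw":0,"jaw":10}
    - {"linear":[0.001,-0.289,0.0125],"yaw":0,"jaw":10}
    - {"linear":[0.001,-0.289,0.0125],"yaw":0,"jaw":10}
    - {"linear":[0.001,-0.289,0.0125],"yaw":0,"jaw":10}
    - {"linear":[0.001,-0.289,0.0125],"yaw":0,"jaw":10}

```text
time: 9.93
tcp_pos: [0.5493, 0.2851, 0.2517]
tcp_rot: [-0.0, 0.707, -0.001, -0.707]
contact_force: [-0.2, 0.4, -1.5]
finger_gap: 0.0297
```

Run:
```python
from h import *
s=readout.state();p,R=tool(s);print(p,jawyaw(R),R[:,0],s['finger_gap'],s['time'],s['contact_force'])
snap('wrist','wrist8')
z=load('wrist8');a=np.clip(z['p'][:,:,::-1].astype(float)*1.4,0,255).astype(np.uint8);cv2.imwrite('pics/w8.png',a)
```

```text
[0.54925767 0.28505722 0.25172951] -90.13918638376907 [ 7.24528212e-05 -1.16950578e-03 -9.99999314e-01] 0.029679407639841927 9.925 [-0.2495946   0.4173982  -1.53026204]
```

View pics/w8.png

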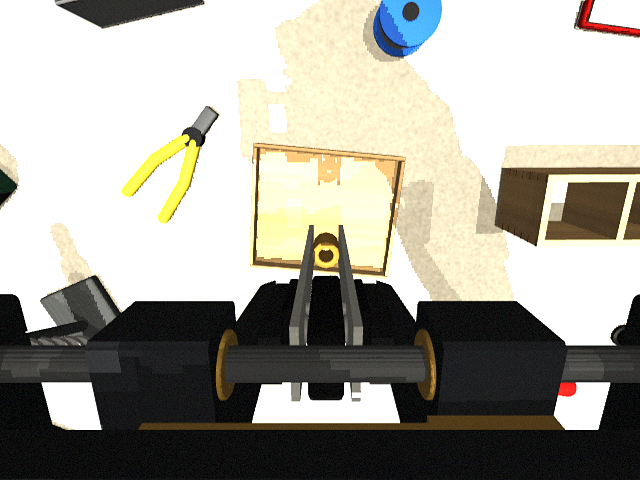

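Spacer still held, over the tray's middle. Lowering most of the way.

Request:
carry_out:
  commands:
    - {"linear":[0.02,0,0],"yaw":0,"jaw":10}
    - {"linear":[0.05,0,0],"yaw":0,"jaw":10}
    - {"linear":[0.085,0,0],"yaw":0,"jaw":10}
    - {"linear":[0.11,0,0],"yaw":0,"jaw":10}
    - {"linear":[0.122,0,0],"yaw":0,"jaw":10}
    - {"linear":[0.125,0,0],"yaw":0,"jaw":10}
    - {"linear":[0.125,0,0],"yaw":0,"jaw":10}
    - {"linear":[0.125,0,0],"yaw":0,"jaw":10}

```text
time: 10.98
tcp_pos: [0.5495, 0.2871, 0.1277]
tcp_rot: [-0.0, 0.708, 0.0, -0.707]
contact_force: [-0.1, -0.2, -1.6]
finger_gap: 0.0297
```

Run:
```python
from h import *
s=readout.state();p,R=tool(s);print(p,R[:,0],s['finger_gap'],s['time'],s['contact_force'])
```

```text
[0.54946541 0.28709143 0.12773654] [ 1.71116197e-03  8.81714262e-04 -9.99998147e-01] 0.02968478674955932 10.975 [-0.14709877 -0.16716013 -1.64233453]
```

Request:
carry_out:
  commands:
    - {"linear":[0.003,0,0],"yaw":0,"jaw":10}
    - {"linear":[0.0055,0,0],"yaw":0,"jaw":10}
    - {"linear":[0.0065,0,0],"yaw":0,"jaw":10}
    - {"linear":[0.0065,0,0],"yaw":0,"jaw":10}
    - {"linear":[0.0065,0,0],"yaw":0,"jaw":10}

```text
time: 11.6
tcp_pos: [0.5492, 0.2869, 0.121]
tcp_rot: [-0.0, 0.707, 0.0, -0.707]
contact_force: [-1.2, -0.4, 5.0]
finger_gap: 0.03
```

Run:
```python
from h import *
s=readout.state();p,R=tool(s);print(p,R[:,0],s['finger_gap'],s['time'],s['contact_force'])
snap('side','side9');snap('wrist','wrist9')
z=load('side9');a=np.clip(z['p'][200:480,100:400,::-1].astype(float)*1.6,0,255).astype(np.uint8);cv2.imwrite('pics/s9.png',cv2.resize(a,None,fx=2.1,fy=2.1,interpolation=2))
print(readout.state()['contact_force'],tool()[0])
```

```text
[0.54921901 0.28691157 0.12099181] [ 1.00955170e-03  3.32159373e-04 -9.99999435e-01] 0.030045174248344943 11.6 [-1.19168393 -0.3654376   5.04741589]
[-1.56249819 -1.10197611  6.75124519] [0.54924269 0.28691872 0.12100806]
```

View pics/s9.png

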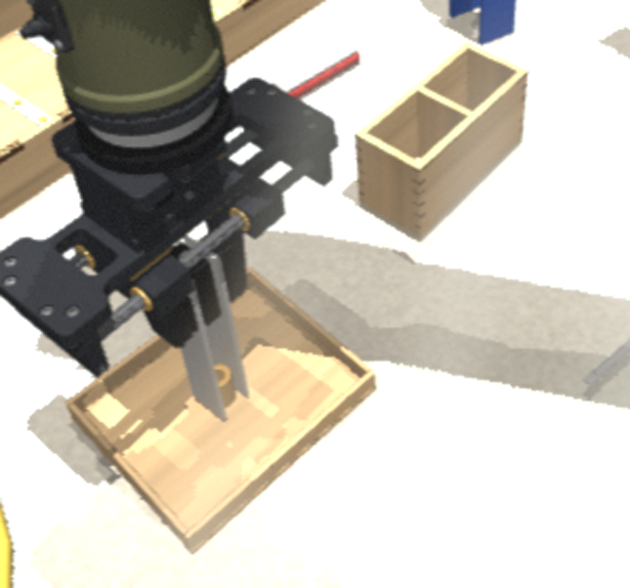

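Contact with the floor shows as +6 N. Opening slowly.

Request:
carry_out:
  commands:
    - {"linear":[0,0,0],"yaw":0,"jaw":38}
    - {"linear":[0,0,0],"yaw":0,"jaw":42}
    - {"linear":[0,0,0],"yaw":0,"jaw":46}
    - {"linear":[0,0,0],"yaw":0,"jaw":50}
    - {"linear":[0,0,0],"yaw":0,"jaw":54}
    - {"linear":[0,0,0],"yaw":0,"jaw":60}
    - {"linear":[0,0,0],"yaw":0,"jaw":70}
    - {"linear":[0,0,0],"yaw":0,"jaw":80}
    - {"linear":[0,0,0],"yaw":0,"jaw":80}

```text
time: 12.82
tcp_pos: [0.5489, 0.2868, 0.1203]
tcp_rot: [-0.0, 0.707, -0.0, -0.707]
contact_force: [-0.2, -0.5, -0.7]
finger_gap: 0.0704
```

Run:
```python
from h import *
snap('wrist','wrist10')
s=readout.state();p,R=tool(s);print(p,s['finger_gap'],s['time'],s['contact_force'])
z=load('wrist10');a=np.clip(z['p'][:,:,::-1].astype(float)*1.4,0,255).astype(np.uint8);cv2.imwrite('pics/w10.png',a)
```

```text
[0.54885449 0.28682138 0.12024345] 0.07011982541913536 12.875 [-0.22327508 -0.44954024  0.45288005]
```

View pics/w10.png

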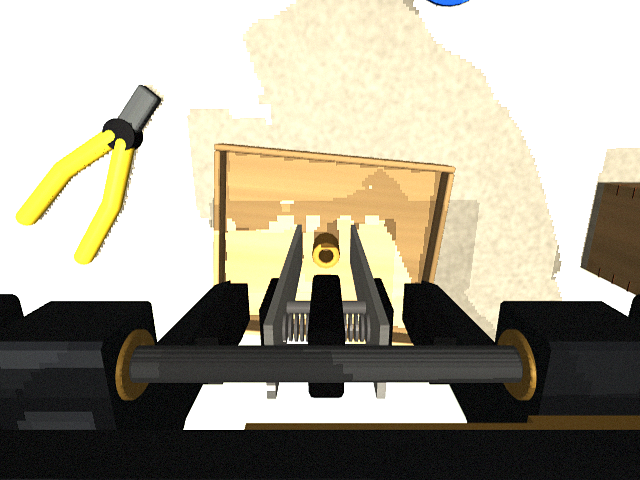

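Tongs open and free of both fingers; retreat straight up.

Request:
carry_out:
  commands:
    - {"linear":[-0.02,0,0],"yaw":0,"jaw":80}
    - {"linear":[-0.05,0,0],"yaw":0,"jaw":80}
    - {"linear":[-0.09,0,0],"yaw":0,"jaw":80}
    - {"linear":[-0.13,0,0],"yaw":0,"jaw":80}
    - {"linear":[-0.16,0,0],"yaw":0,"jaw":80}
    - {"linear":[-0.16,0,0],"yaw":0,"jaw":80}
    - {"linear":[-0.16,0,0],"yaw":0,"jaw":80}

```text
time: 13.75
tcp_pos: [0.5482, 0.2865, 0.2792]
tcp_rot: [-0.0, -0.707, 0.0, 0.708]
contact_force: [-0.3, -0.0, -0.7]
finger_gap: 0.0705
```

Run:
```python
from h import *
snap('wrist','wrist11');snap('side','side11')
s=readout.state();p,R=tool(s);print(p,s['finger_gap'],s['time'],s['contact_force'])
z=load('side11');a=np.clip(z['p'][200:480,100:400,::-1].astype(float)*1.6,0,255).astype(np.uint8);cv2.imwrite('pics/s11.png',cv2.resize(a,None,fx=2.1,fy=2.1,interpolation=2))
z=load('wrist11');a=np.clip(z['p'][:,:,::-1].astype(float)*1.4,0,255).astype(np.uint8);cv2.imwrite('pics/w11.png',a)
```

```text
[0.54800925 0.28643244 0.27861748] 0.07057547598026062 13.85 [0.90367058 0.12926796 0.79643403]
```

View pics/s11.png

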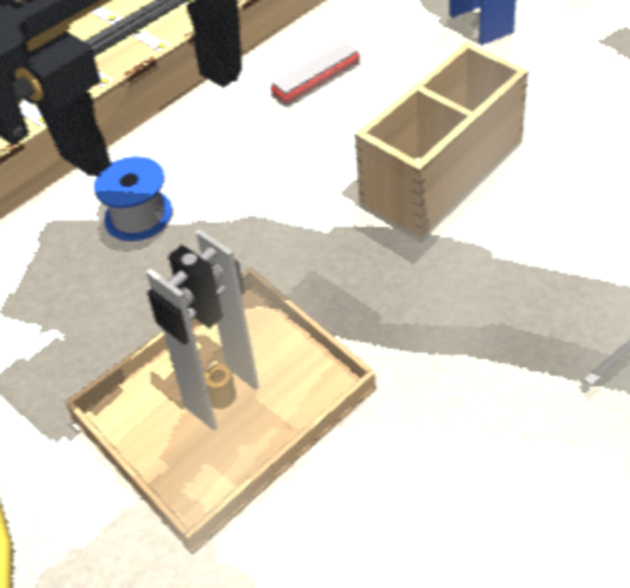

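View pics/w11.png

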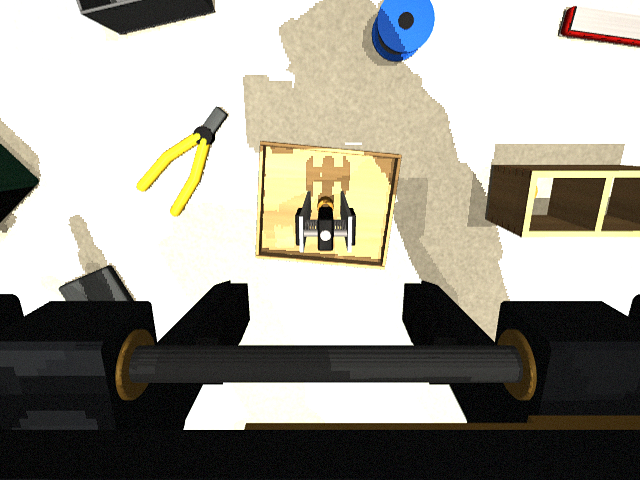

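The tongs (crop pixel 200,330) stand upright in the tray and the spacer (220,385) stands between their legs. The gripper is well clear above.

```bash
python3 -c "
from h import *
print(close_job())"
```

```text
the job is handed in; nothing more can be done
None
```

The brass spacer is on the tray floor, the tongs are standing beside it in the tray, and I handed the job in at about 13.9 s. The hand-in gave no verdict.

- **Picking the tongs:** there were four pairs of tongs: blue, purple and two grey. I took the smaller grey pair, measured at about 0.14 m tall (the larger grey one is about 0.2 m).
- **Lifting the spacer:** I lowered the tongs into the well on the −y side, around the spacer. They shut at a jaw opening of about 30 mm, a little under the 32 mm in the description. The wrist picture showed the spacer held between the legs above the block.
- **Setting it down:** I lowered it near the tray's middle until the arm read about 5–7 N of floor contact, then opened the jaws in small steps. I then drew the gripper straight up, about 0.16 m.
- **Last checks:** the final side and wrist pictures show the tongs upright in the tray, with the spacer standing between their legs. The gripper was clear and the force reading was near zero. I judged upright and at rest by eye from these pictures, and did not measure the final tilt or speed. Apart from the jaw opening, none of the checks failed or disagreed.

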